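Slide the condiment tray out onto the serving board and add the pepper mill

ROBOT

A 6-joint arm with a two-finger parallel gripper is mounted at the origin on a cart in front of the work surface, level with it; the furniture and walls round the work are solid. World frame = base frame: x ahead of the robot, y to its left, z up, the work surface at z = 0. Lengths are in m, angles in degrees, forces in N, time in s.
With the tool pointing down it reaches from about 0.275 to 0.975 m from the base axis. Payload 8.4 kg.
Tool frame: the origin (TCP) lies at the very end of the fingers, on their centre line; the grasp point (between the pads) lies 19 mm behind it; z points along the fingers, y is the line along which they close (so a half turn about z gives the same grasp; the last joint's range is limited). The gripper opens to 92 mm and grips with 3 to 60 N. Pads are 20 mm wide; open, the fingers measure 128 mm over their backs; the gripper's body (75 mm by 189 mm) begins 69 mm behind the grasp point.
Start: joints at [-75.539, 20.225, 93.587, -0, 66.188, -0.138], TCP at [0.158, -0.605, 0.215] pointing down, gripper open.
Joint ranges: [-150.9, 150.9], [-52.94, 120.26], [3.33, 152.33], [-74.26, 254.26], [0, 154.13], [-172.89, 172.89]. Speed limits (degrees/s): [127.2, 127.2, 159.86, 180, 180, 180].

INTERFACE

Orientations are given as [roll, pitch, yaw] about the fixed x, y, z axes, in that order (R = Rz(yaw) Ry(pitch) Rx(roll)).
In Python, from plant import manip, solver, state, cams gives the robot as it stands. The module is installed in compiled form; this text tells all that it offers. Calls block until the motion is done:
- manip.move_pose(position, orientation): joint-space move of the TCP to a pose.
- manip.move_linear(position, rot=None, speed=0.15): straight line of the TCP; rot=None keeps the orientation; speed is the mean speed in m/s.
- manip.move_j(angles): joint-space move.
- manip.ungrasp() and manip.grasp(strength=None): open the fingers fully, or close them until they stop; strength is the grip in N (None keeps the last).
- manip.sleep(seconds).
- solver.solve_ik(position, orientation): joint angles nearest the present ones, or None.
- state(): the state.
- cams.get_image(name): name is "scene" or "top" or "wrist"; returns (picture, depth): 384x512x3 uint8, red, green, blue; 384x512 float32, m along the optical axis (not along the pixel's ray), 0 where there is no reading.
- cams.camera_params(name): a dict with "camera_matrix" (3x3 intrinsics, pixels), "R" (3x3) and "t" (3): a world point X has camera coordinates R X + t. Camera axes: x right, y down, z forward; pixel columns grow to the right and rows downward; lengths in m; the calibration is good to about 2 mm. A picture is of the moment at which its call begins: read the wrist's pose just before it. camera_params takes no time and is no camera call; for the wrist camera it gives the pose at the moment of the call.
A pose or a line that the arm cannot do raises manip.PlanningError and nothing moves.
- manip.job_done(): hands the job in; it is judged then, once.
The state is a dict: "time": time; "joint_pos": joint angles; "qvel": joint speeds; "effort": joint torques, N m; "position": TCP position; "tcp_rot": TCP orientation; "force": force on the tool from outside, world axes, zero at the start; "wrist_torque": the same for the moment, N m; "grip_width": opening from 0.0 (shut) to 1.0 (fully open); "gripper_force": force on a finger pad.
Only numpy, scipy, OpenCV 4.12 (cv2) and the standard library are available. Lean on these libraries where they do the work, as an engineer would, in place of code of your own. Each camera call takes 0.05 s, during which the arm holds its last target. There are 200 camera calls.

TASK

Squeeze the two grey tabs of the white tray's catch together to free it and slide the tray out of the wooden rack, up over the step onto the pale serving board, without carrying it through the air or tipping the jar that stands in it. Let go once the whole tray lies flat on the board, then gently stand the turned wooden pepper mill upright in the tray beside the jar, leaving the straight steel shaker and the mug alone.

Things in the scene. Friction and masses are not known exactly. Their poses are not given: they have to be found in the camera images.
- rack: Fixed wooden rack, open at one end. Origin: on the worktop under the parked tray's middle; +x points out of the open end, z up. Floor top at z = 10 mm, x -94 to 106 mm. Side rails 45 mm high, inner faces at y = +-64 mm, each with a notch (x 80 to 96 mm) closed by a steel keeper (x 96 to 106 mm) that holds the tray's hook
- board: Fixed pale wooden serving board, 270 (x) x 190 (y) x 18 mm, in front of the rack's open end. Origin: centre of its underside, on the worktop; its top is 8 mm higher than the rack's floor. +x points away from the rack, within a few degrees of the rack's +x. A gap of 4 to 14 mm lies between rack floor and board
- tray_center (a point): Loose white plastic tray, about 0.35 kg, 160 (x) x 120 (y) mm, walls 28 mm high and 5 mm thick, floor 6 mm thick. Point: its centre, 14 mm above its underside. +x points to the catch end (rack's +x when parked), z up. The jar stands in the half away from the catch; the other half is empty, its middle at about x = +38 mm
- catch_grip (a point): Where to pinch: between the tray's two grey tabs, 130 mm along +x from the tray's centre, 39 mm above its underside; axes as the tray's. The tabs are upright plates (52 mm along x, 95 to 147 mm from the tray's centre; 30 mm high, 7 mm thick) at +y and -y of a 20 mm wide tongue: 56 mm over both when free, 40 mm when fully squeezed, where they stop and can be held and pulled
- tab_left (a joint): Tab on the tray's +y side: 0 free (hooked) to 0.008 m fully squeezed; sprung, about 2 N at first, 7 N fully in; springs back when let go. The hook is clear of its keeper from 0.006 m
- tab_right (a joint): Tab on the tray's -y side, likewise. The tongue between is rigid with the tray: raising the catch 12 to 18 mm before the tray's front wall reaches the board (it has 30 to 40 mm to go) tips the tray slightly on its rear edge so that its front clears the step
- jar_center (a point): Small glass spice jar with a black screw cap, 44 mm across, 96 mm high, loose, standing in the tray. Point: its centre, half-way up
- mill_center (a point): Turned brown wooden pepper mill, 58 mm across at the foot, 170 mm high, about 0.18 kg, standing loose on the worktop beyond the board. Point: its centre, half-way up (85 mm above its foot). Its round head, 49 mm across, from 38 to 74 mm above this point, under a 12 mm knob, is the place to grip from above; lower down the hand would bump the top
- shaker_center (a point): Bystander: straight steel shaker with a black top, 51 mm across, 164 mm high, loose, 115 to 165 mm from the mill; the two may have swapped places. Point: its centre, half-way up
- mug: Bystander: loose white mug with a handle, 78 mm across, 97 mm high. Origin: centre of its foot
- roof_edge (a point): Middle of the lower front edge of the rack's flat roof: 128 mm along the rack's +x, 182 mm above the worktop; the roof is 12 mm thick, 160 mm wide, and covers the whole parked tray up to nearly over the tabs. A tool pointing straight down at the tabs would hit it: lean it about 25 to 45 degrees, wrist out on the rack's +x side
Not all that is in view belongs to the job. Leave any turquoise look-alike of the part that bears jar_center alone.

How it is judged:
By the outcome, as a careful person would: the job done as asked, in the order asked, and still so for the second after the job is handed in, with the robot touching nothing.
It also fails if it takes over 51 s, if anything falls off the work surface, if the arm or the gripper's body presses on something with over 40 N, if the wrist force passes 120 N, or if a joint passes its speed limit or range.

## Working session

There is one attempt and no reset: what is moved stays moved. The work goes in short steps, each a Python script; the robot and the scene stay as the last script left them, time stands still between calls to the robot, and variables do not carry over. Pictures are saved under pics/ and viewed, at most 13 in all, crops included, and the job is handed in when it is done.

```bash
mkdir -p pics; python3 - <<'E'
from plant import manip, solver, state, cams
import numpy as np, cv2
s=state();print(s['time'],s['position'],s['tcp_rot'])
for n in("scene","top"):
    im,d=cams.get_image(n);p=cams.camera_params(n)
    np.savez(f"{n}.npz",im=im,d=d,K=p["camera_matrix"],R=p["R"],t=p["t"])
    cv2.imwrite(f"pics/{n}0.png",im[:,:,::-1])
    print(n,-np.array(p["R"]).T@p["t"],np.array(p["R"])[2])
E
```

```text
0.0 [ 0.15740304 -0.60435607  0.21387945] [-1.79921999e+02 -4.64201524e-04  1.45990381e+01]
scene [1.18913347 0.33549401 0.62446858] [-0.67426965 -0.48523607 -0.55669237]
top [0.07285119 0.10508818 0.86603976] [ 0.58311657 -0.22861815 -0.7795568 ]
```

View pics/scene0.png

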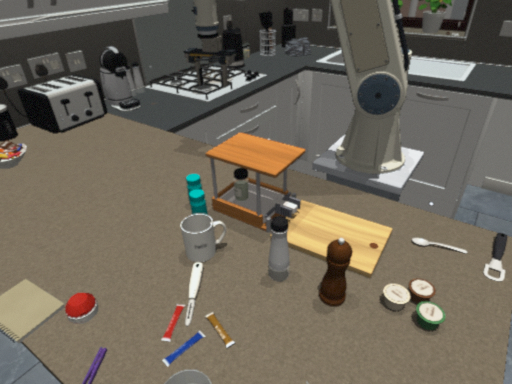

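View pics/top0.png

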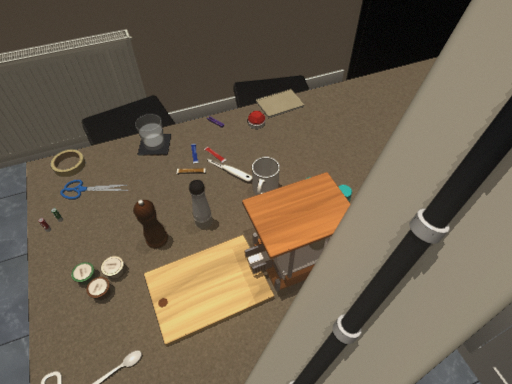

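Scene view: rack with orange roof (255,152), jar with black cap in it (241,183), turquoise look-alikes beside it (195,190), mug (200,240), board (335,233). The upright candidates are the brown turned one at (336,272), which is the mill, and the straight grey one with a black top at (279,250), which is the shaker. In the top view the grey tabs are at (258,258), the mill at (150,222) and the shaker at (200,200).

```bash
cat > h.py <<'E'
import numpy as np, cv2
def cloud(im,d,K,R,t):
    v,u=np.mgrid[:d.shape[0],:d.shape[1]]
    c=np.stack([(u-K[0,2])/K[0,0]*d,(v-K[1,2])/K[1,1]*d,d],-1)
    return (c-np.array(t).ravel())@np.array(R)   # R^T (c-t)
def load(n):
    f=np.load(n+".npz");return f["im"],cloud(f["im"],f["d"],f["K"],f["R"],f["t"])*np.where(f["d"]>0,1,np.nan)[...,None]
def rect(P):
    (c,s,a)=cv2.minAreaRect((P[:,:2]*1000).astype(np.float32));return np.round(c,1),np.round(s,1),round(a,2)
def circ(P):
    x,y=P[:,0],P[:,1];s=np.linalg.lstsq(np.c_[2*x,2*y,np.ones(len(x))],x*x+y*y,rcond=None)[0]
    return s[:2],np.sqrt(s[2]+s[0]**2+s[1]**2)
E
python3 - <<'E'
from h import *
for n,boxes in dict(scene=dict(board=(285,195,400,275),roof=(200,130,310,175),mill=(315,235,355,308),shaker=(264,205,294,282),jar=(230,168,250,202),tabs=(265,190,305,225)),
  top=dict(board=(140,235,280,340),roof=(240,172,350,250),mill=(130,195,170,250),shaker=(185,178,214,226),tabs=(240,245,275,275))).items():
    im,X=load(n);hsv=cv2.cvtColor(im,cv2.COLOR_RGB2HSV).astype(int)
    cv2.imwrite(f"pics/crop_{n}.png",cv2.resize(im[165:315,205:365] if n=="scene" else im[165:285,120:300],None,fx=4,fy=4,interpolation=cv2.INTER_CUBIC)[:,:,::-1])
    for k,(a,b,c,e) in boxes.items():
        P=X[b:e,a:c].reshape(-1,3);H=hsv[b:e,a:c].reshape(-1,3);z=P[:,2]
        if k=="board": m=(abs(z-.018)<.006)&(H[:,1]>60)&(H[:,2]>110)
        elif k=="roof": m=(abs(z-.194)<.005)&(H[:,1]>100)
        elif k=="tabs": m=(z>.03)&(z<.08)&(H[:,1]<60)
        else: m=(z>.02)&(z<.2)
        Q=P[m]
        print(n,k,len(Q),np.round(np.nanmedian(Q,0),4),rect(Q) if len(Q)>5 else'', np.round(np.percentile(Q[:,2],[2,98]),3))
        if k in("mill","shaker","jar"):
            for lo,hi in((.03,.05),(.06,.08),(.09,.105),(.125,.155)):
                q=Q[(Q[:,2]>lo)&(Q[:,2]<hi)]
                if len(q)>20: print("   ",lo,np.round(circ(q)[0],4),np.round(circ(q)[1],4),len(q))
E
```

```text
scene board 4005 [0.4906 0.0816 0.0172] (array([492.6,  73.6]), array([193.2, 267.5]), 3.02) [0.015 0.019]
scene roof 2328 [ 0.5077 -0.1533  0.1933] (array([ 498.1, -164.3]), array([162.6, 223.3]), 1.46) [0.19  0.195]
scene mill 1319 [0.6939 0.1681 0.1048] (array([627.5, 117.8]), array([186.3,  51.3]), 39.96) [0.025 0.164]
    0.03 [0.6772 0.1609] 0.0253 190
    0.06 [0.6779 0.1616] 0.0191 171
    0.09 [0.678  0.1625] 0.0194 76
    0.125 [0.681  0.1644] 0.0191 369
scene shaker 1376 [0.6949 0.0301 0.071 ] (array([606.6, -30.5]), array([242.5,  80. ]), 26.69) [0.023 0.162]
    0.03 [ 0.6113 -0.0158] 0.1028 326
    0.06 [ 0.6172 -0.0237] 0.1018 185
    0.09 [0.6849 0.0274] 0.0183 97
    0.125 [0.6851 0.0276] 0.0176 175
scene jar 532 [ 0.5064 -0.2152  0.0703] (array([ 518.5, -210.2]), array([192.5,  61. ]), 37.48) [0.023 0.182]
    0.03 [ 0.4753 -0.2318] 0.0392 131
    0.06 [ 0.4962 -0.2228] 0.0201 79
    0.09 [ 0.4944 -0.2227] 0.0199 56
scene tabs 634 [ 0.5025 -0.0766  0.0509] (array([482.6, -86.7]), array([161.6,  95.6]), 33.72) [0.032 0.064]
top board 7835 [0.4792 0.0834 0.0176] (array([491.5,  56.3]), array([191.8, 304.3]), 2.68) [0.014 0.021]
top roof 5404 [ 0.4919 -0.1531  0.1939] (array([ 493. , -164.1]), array([161.4, 222. ]), 1.13) [0.191 0.196]
top mill 829 [0.6582 0.1611 0.1132] (array([667.5, 160.6]), array([42.2, 52.4]), 9.15) [0.025 0.166]
    0.03 [0.6734 0.1614] 0.0253 112
    0.06 [0.6734 0.1622] 0.0193 101
    0.09 [0.6736 0.1628] 0.0188 36
    0.125 [0.672  0.1635] 0.0196 236
top shaker 692 [0.6673 0.0299 0.098 ] (array([676.8,  28.3]), array([42.3, 41.4]), 40.37) [0.023 0.163]
    0.03 [0.6816 0.0281] 0.0231 85
    0.06 [0.6821 0.0281] 0.0213 98
    0.09 [0.6816 0.0284] 0.018 68
    0.125 [0.6816 0.0281] 0.0174 101
top tabs 188 [ 0.4908 -0.0536  0.0584] (array([493.2, -58.7]), array([56.1, 45.7]), 0.28) [0.037 0.066]
```

View pics/crop_scene.png

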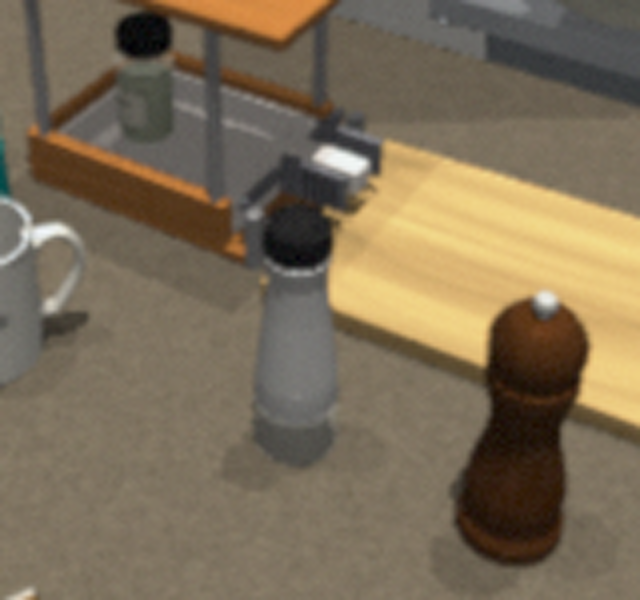

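View pics/crop_top.png

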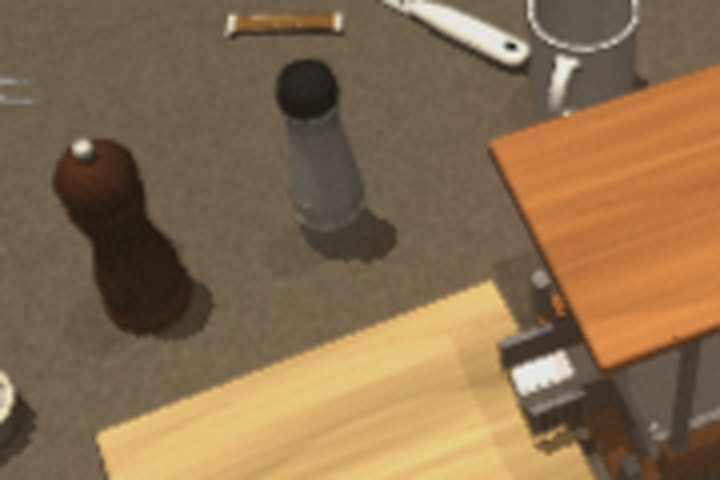

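Mill confirmed: the brown turned piece with the knob at world (0.675,0.162). The straight grey shaker stands at (0.683,0.028) and is left alone. Next I check IK for the whole pull path.

```bash
cat >> h.py <<'E'
from scipy.spatial.transform import Rotation as Ro
YAW=np.radians(91.3); O=np.array([.4955,-.181,0])
rx=np.array([np.cos(YAW),np.sin(YAW),0]); ry=np.array([-np.sin(YAW),np.cos(YAW),0]); ez=np.array([0,0,1.])
def tool(x,z,lean,y=0,sg=1,back=0):
    """grasp point at rack (x,y,z), leaning back to +x; returns TCP pos, rpy"""
    l=np.radians(lean); tz=-np.sin(l)*rx-np.cos(l)*ez; ty=sg*ry; tx=np.cross(ty,tz)
    p=O+x*rx+y*ry+z*ez+(.019-back)*tz
    return p.tolist(), Ro.from_matrix(np.c_[tx,ty,tz]).as_euler('xyz',degrees=True).tolist()
E
python3 - <<'E'
from h import *
from plant import solver
for sg in(1,-1):
  for lean in (30,35,40):
    for a in((.133,.30,lean),(.133,.050,lean),(.160,.066,lean-4),(.356,.058,lean)):
        p,r=tool(*a,sg=sg);q=solver.solve_ik(p,r);print(sg,a,np.round(p,3),np.round(r,1),None if q is None else np.round(q,0))
for sg in(0,180): print(solver.solve_ik([.675,.162,.4],[180,0,sg+1.3]))
print(solver.solve_ik([.49,.078,.16],[180,0,1.3]))
E
```

```text
1 (0.133, 0.3, 30) [ 0.493 -0.058  0.284] [180.  -30.  -88.7] [  14.    8.  107.  -30.   75. -157.]
1 (0.133, 0.05, 30) [ 0.493 -0.058  0.034] [180.  -30.  -88.7] [  14.   29.  117.  -41.   49. -136.]
1 (0.16, 0.066, 26) [ 0.492 -0.029  0.049] [180.  -26.  -88.7] [  15.   27.  116.  -35.   49. -141.]
1 (0.356, 0.058, 30) [0.488 0.165 0.042] [180.  -30.  -88.7] [  35.   34.  105.  -28.   62. -128.]
1 (0.133, 0.3, 35) [ 0.493 -0.059  0.284] [180.  -35.  -88.7] [  17.   10.  107.  -35.   76. -152.]
1 (0.133, 0.05, 35) [ 0.493 -0.059  0.034] [180.  -35.  -88.7] [  17.   31.  116.  -44.   52. -130.]
1 (0.16, 0.066, 31) [ 0.492 -0.031  0.05 ] [-180.   -31.   -88.7] [  17.   28.  116.  -39.   52. -135.]
1 (0.356, 0.058, 35) [0.488 0.164 0.042] [180.  -35.  -88.7] [  37.   36.  104.  -31.   66. -125.]
1 (0.133, 0.3, 40) [ 0.493 -0.06   0.285] [180.  -40.  -88.7] [  19.   11.  108.  -39.   79. -148.]
1 (0.133, 0.05, 40) [ 0.493 -0.06   0.035] [180.  -40.  -88.7] [  19.   34.  116.  -48.   56. -126.]
1 (0.16, 0.066, 36) [ 0.492 -0.032  0.051] [180.  -36.  -88.7] [  20.   31.  115.  -42.   56. 
[... 851 characters left out ...]
91.3] [ 37.  36. 104. -31.  66.  55.]
-1 (0.133, 0.3, 40) [ 0.493 -0.06   0.285] [180.   40.   91.3] [ 19.  11. 108. -39.  79.  32.]
-1 (0.133, 0.05, 40) [ 0.493 -0.06   0.035] [180.   40.   91.3] [ 19.  34. 116. -48.  56.  54.]
-1 (0.16, 0.066, 36) [ 0.492 -0.032  0.051] [-180.    36.    91.3] [ 20.  31. 115. -42.  56.  50.]
-1 (0.356, 0.058, 40) [0.488 0.163 0.043] [180.   40.   91.3] [ 39.  39. 102. -33.  70.  58.]
[ 1.33719250e+01  2.07006469e+01  7.01724758e+01 -2.54444375e-14
  8.91268774e+01  1.02071925e+02]
[ 13.37192499  20.70064685  70.17247577   0.          89.12687738
 -77.92807501]
[ 8.87145188e+00  1.24913699e+01  1.12172394e+02 -2.54444375e-14
  5.53362362e+01  9.75714519e+01]
```

```bash
python3 - <<'E'
from h import *
from plant import manip, solver, state, cams
p=state()['position'];
manip.move_linear([p[0],p[1],.36],speed=.3)
p,r=tool(.133,.050,35,sg=-1,back=.22); manip.move_pose(p,r)
p,r=tool(.133,.050,35,sg=-1,back=.12); manip.move_linear(p,r,speed=.2)
prm=cams.camera_params("wrist"); im,d=cams.get_image("wrist")
np.savez("w1.npz",im=im,d=d,K=prm["camera_matrix"],R=prm["R"],t=prm["t"]); cv2.imwrite("pics/w1.png",im[:,:,::-1])
s=state();print(s['time'],s['position'],p,s['force'],s['grip_width'])
E
```

```text
4.1583 [0.49202055 0.01040059 0.13360478] [0.49116827972078075, 0.00988207615540343, 0.13273435647318815] [ 0.33102826  0.12904127 -0.34885762] 0.9981158193013049
```

View pics/w1.png

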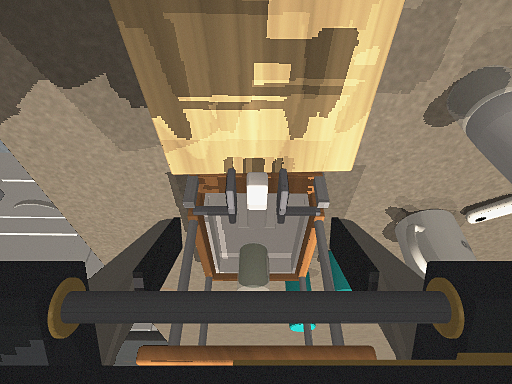

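Wrist view: grey tabs at columns 231 and 283 (rows 170–215), white tongue at (257,190), jar in tray at (253,265). The turquoise look-alikes are outside the rack at (300,318). I measure the tab midpoint in rack coordinates.

```bash
python3 - <<'E'
from h import *
im,X=load("w1")
B=np.stack([(X-O)@rx,(X-O)@ry,X[...,2]],-1)*1000
for n,(a,b,c,e) in dict(tabL=(225,165,238,218),tabR=(277,165,290,218),tongue=(249,172,266,208)).items():
    P=B[b:e,a:c].reshape(-1,3);P=P[(P[:,2]>45)&(P[:,2]<75)&(P[:,0]>85)]
    print(n,len(P),np.round(np.percentile(P,[3,50,97],axis=0),1).tolist())
P=B[150:176,150:370].reshape(-1,3);P=P[abs(P[:,2]-18)<4];print("board start x",np.percentile(P[:,0],[1,5]))
P=B[160:320,160:360].reshape(-1,3)
for s in(-1,1):
    Q=P[(abs(P[:,2]-45)<3)&(P[:,1]*s>55)&(P[:,1]*s<85)&(P[:,0]<70)];print("rail",len(Q),np.percentile(Q[:,1],[3,50,97]) if len(Q) else'')
Q=B[240:290,235:272].reshape(-1,3);Q=Q[(Q[:,2]>50)&(Q[:,2]<110)];print("jar",np.median(Q,0),Q[:,0].max())
E
```

```text
tabL 404 [[93.6, 19.5, 45.9], [134.9, 22.5, 62.2], [146.7, 29.8, 64.6]]
tabR 420 [[92.1, -33.8, 45.8], [132.9, -25.3, 61.3], [146.4, -22.2, 64.5]]
tongue 542 [[115.7, -9.0, 46.2], [138.9, -1.7, 57.7], [146.8, 5.7, 58.7]]
board start x [120.63547669 123.67593648]
rail 462 [-74.96365522 -68.19335453 -62.42488686]
rail 461 [61.38814398 67.69354329 74.60926912]
jar [-21.99509035   2.85836781  68.88298701] -17.40910609544503
```

```bash
python3 - <<'E'
from h import *
from plant import manip, solver, state, cams
Y=-.0012
def go(x,z,l,v,**k): p,r=tool(x,z,l,y=Y,sg=-1,**k); manip.move_linear(p,r,speed=v)
go(.133,.050,35,.15,back=.03); go(.133,.050,35,.06)
s=state();print(s['time'],s['force'])
manip.grasp(35); s=state();print(s['time'],'w',s['grip_width']*92,s['gripper_force'],s['force'])
if 38<s['grip_width']*92<42.5:
    for t,h,th,v in((10,0,0,.04),(25,15,4.1,.05),(86,15,4.1,.06)):
        go(.133+t/1e3,.050+h/1e3,35-th,v); s=state();print(t,round(s['time'],2),np.round(s['force'],1),round(s['grip_width']*92,1))
    im,d=cams.get_image("scene");cv2.imwrite("pics/s2.png",cv2.resize(im[130:290,200:400],None,fx=3,fy=3)[:,:,::-1])
E
```

```text
5.5583 [ 0.80924302  0.02302896 -0.02790104]
6.4583 w 35.48777204758273 34.99652087688446 [-1.332825    5.18340916  4.13349867]
```

```bash
python3 - <<'E'
from h import *
from plant import manip, solver, state, cams
im,d=cams.get_image("wrist");s=state();print(s['grip_width'],s['gripper_force'],s['force'],s['position'],tool(.133,.05,35,y=-.0012,sg=-1)[0])
cv2.imwrite("pics/w2.png",cv2.resize(im[120:320,150:370],None,fx=3,fy=3,interpolation=cv2.INTER_CUBIC)[:,:,::-1])
E
```

```text
0.3847295427428788 34.99762237071991 [-0.13962342  5.35367758  3.99288849] [ 0.49416575 -0.05856227  0.03454398] [0.493929521244886, -0.05890215541914235, 0.034436111158509156]
```

View pics/w2.png

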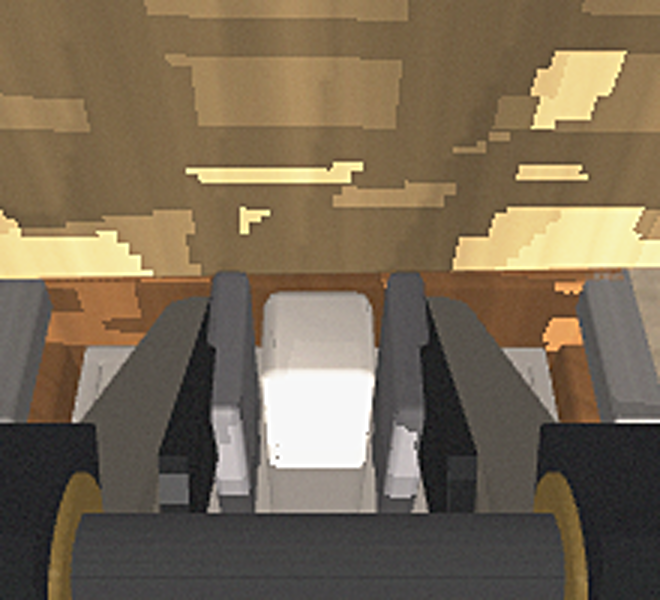

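The crop shows both tabs pinched between the pads, about 3 mm each from the tongue, so they are fully in. The reading of 35 mm is just the gripper linkage scale. Pulling now.

```bash
python3 - <<'E'
from h import *
from plant import manip, solver, state, cams
Y=-.0012
def go(x,z,l,v,**k): p,r=tool(x,z,l,y=Y,sg=-1,**k); manip.move_linear(p,r,speed=v)
for t,h,th,v in((10,0,0,.04),(25,15,4.1,.05),(86,15,4.1,.06)):
    go(.133+t/1e3,.050+h/1e3,35-th,v); s=state();print(t,round(s['time'],2),np.round(s['force'],1),round(s['grip_width']*92,1))
    if np.linalg.norm(s['force'])>25: break
im,d=cams.get_image("scene");cv2.imwrite("pics/s2.png",cv2.resize(im[130:290,200:400],None,fx=3,fy=3)[:,:,::-1])
E
```

```text
10 6.91 [-2.6  2.7  6.6] 35.2
25 7.49 [ 0.9  2.8 -0.6] 35.4
86 8.66 [-0.1  2.1  3.4] 35.3
```

View pics/s2.png

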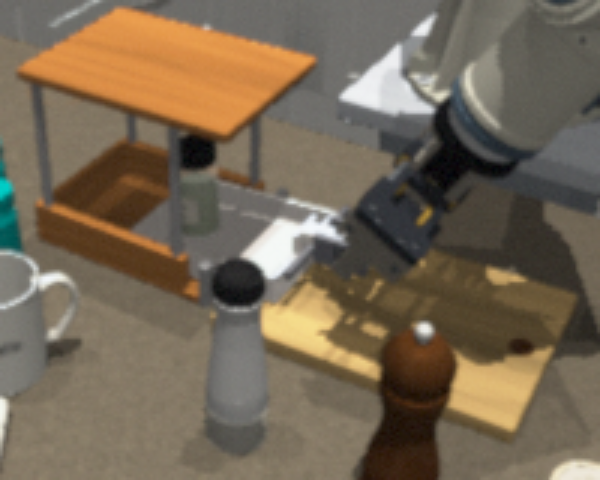

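The tray's front is on the board and the jar is upright. Continuing.

```bash
python3 - <<'E'
from h import *
from plant import manip, solver, state, cams
Y=-.0012
def go(x,z,l,v,**k): p,r=tool(x,z,l,y=Y,sg=-1,**k); manip.move_linear(p,r,speed=v)
for t,h,th,v in((150,15,2.5,.06),(205,9,.3,.05),(222,8.3,0,.04)):
    go(.133+t/1e3,.050+h/1e3,35-th,v); s=state();print(t,round(s['time'],2),np.round(s['force'],1),round(s['grip_width']*92,1))
    if np.linalg.norm(s['force'])>30: break
prm=cams.camera_params("scene");im,d=cams.get_image("scene");np.savez("s3.npz",im=im,d=d,K=prm["camera_matrix"],R=prm["R"],t=prm["t"])
cv2.imwrite("pics/s3.png",cv2.resize(im[130:290,200:400],None,fx=3,fy=3)[:,:,::-1])
E
```

```text
150 9.92 [-0.1  3.5  1.3] 35.2
205 11.16 [-0.3  3.2 -1.1] 35.2
222 11.73 [-0.2  3.  -0.2] 35.4
```

View pics/s3.png

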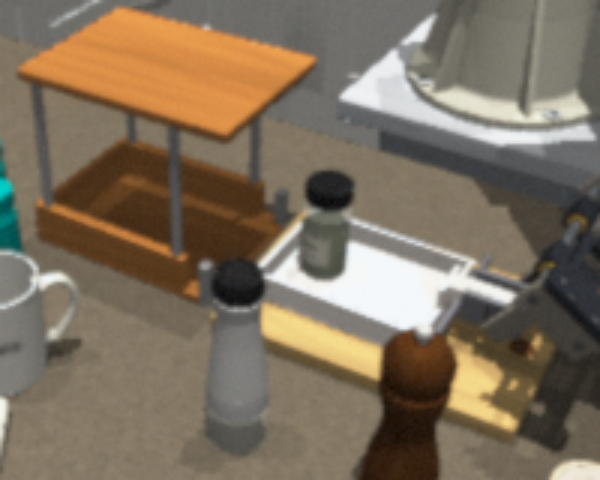

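The tray appears to be fully on the board with the jar standing. I release, back off and measure.

```bash
python3 - <<'E'
from h import *
from plant import manip, solver, state, cams
manip.ungrasp()
p,r=tool(.355,.0583,35,y=-.0012,sg=-1,back=.15); manip.move_linear(p,r,speed=.2)
p=np.array(p)
manip.move_pose([.60,.162,.38],[180,0,1.3])
print(state()['time'])
for n in("scene","top"):
    prm=cams.camera_params(n);im,d=cams.get_image(n);np.savez(n+"4.npz",im=im,d=d,K=prm["camera_matrix"],R=prm["R"],t=prm["t"])
    X=load(n+"4")[1];B=np.stack([(X-O)@rx,(X-O)@ry,X[...,2]],-1)*1000
    hsv=cv2.cvtColor(im,cv2.COLOR_RGB2HSV);m=(abs(B[...,2]-46)<4)&(hsv[...,1]<50)&(abs(B[...,1])<90)&(B[...,0]>90)&(B[...,0]<310)
    Q=X[m];print(n,"wall rim",len(Q),rect(Q),np.median(Q[:,2]))
    m=(abs(B[...,2]-24)<3)&(abs(B[...,1])<50)&(B[...,0]>190)&(B[...,0]<290)&(hsv[...,1]<50);Q=B[m]
    print(" floor plane z=a x+b y+c",len(Q),np.round(np.linalg.lstsq(np.c_[Q[:,:2],np.ones(len(Q))],Q[:,2],rcond=None)[0],4))
    m=(abs(B[...,2]-18)<3)&(abs(B[...,1])<90)&(B[...,0]>90)&(B[...,0]<180)&(hsv[...,1]>60)&(hsv[...,2]>110);print(" board start",np.percentile(B[m][:,0],[1,3,10]),m.sum())
    m=(B[...,2]>55)&(B[...,2]<100)&(abs(B[...,1])<50)&(B[...,0]>120)&(B[...,0]<240);Q=X[m];print(" jar",len(Q),circ(Q))
    m=(X[...,2]>.125)&(X[...,2]<.155)&(np.hypot(X[...,0]-.675,X[...,1]-.162)<.04);Q=X[m];print(" mill",len(Q),circ(Q) if len(Q)>20 else '')
    cv2.imwrite(f"pics/{n}4.png",cv2.resize(im[150:350,100:320] if n=="top" else im[160:280,240:400],None,fx=3,fy=3)[:,:,::-1])
E
```

```text
14.6583
scene wall rim 320 (array([493.3,  20.7]), array([151.4, 213.6]), 1.2) 0.04494026450740198
 floor plane z=a x+b y+c 637 [-2.10000e-03 -4.00000e-04  2.37501e+01]
 board start [ 96.99255443 117.56242933 119.58036817] 83
 jar 237 (array([ 0.49043568, -0.00103656]), np.float64(0.020046959871792277))
 mill 366 (array([0.68087255, 0.1642089 ]), np.float64(0.019084534882961128))
top wall rim 268 (array([484.3, -17.8]), array([149.3, 151.6]), 7.5) 0.04533296060489986
 floor plane z=a x+b y+c 576 [-2.000e-03  1.800e-03  2.426e+01]
 board start [118.62323417 119.94164126 122.56167717] 603
 jar 181 (array([ 0.4861962 , -0.00055449]), np.float64(0.02096701812774823))
 mill 0
```

View pics/top4.png

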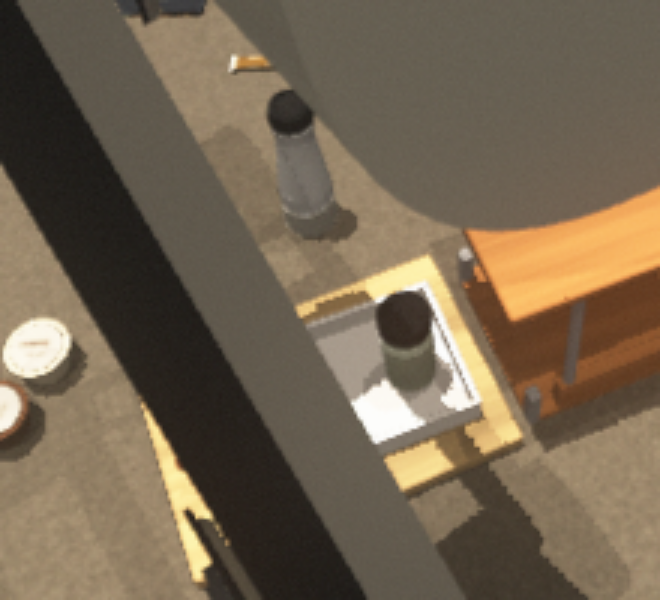

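The tray lies flat (floor slope about 0.1°), its rear wall is about 20 mm past the board's near edge, and the jar is upright. Next is the mill.

```bash
python3 - <<'E'
from h import *
from plant import manip, solver, state, cams
R=[180,0,91.3]; M=np.array([.6765,.1625])
manip.move_pose([*M,.30],R)
prm=cams.camera_params("wrist");im,d=cams.get_image("wrist");X=cloud(im,d,prm["camera_matrix"],prm["R"],prm["t"])
m=(X[...,2]>.128)&(X[...,2]<.18)&(np.hypot(X[...,0]-M[0],X[...,1]-M[1])<.045);Q=X[m]
print("mill wrist",len(Q),Q.min(0),Q.max(0)); k=Q[Q[:,2]>.162];print("knob",len(k),k.mean(0) if len(k) else'')
cv2.imwrite("pics/w5.png",im[:,:,::-1]); print(state()['time'],state()['position'])
E
```

```text
mill wrist 1489 [0.65136114 0.14041076 0.13187019] [0.70032846 0.18903621 0.1712924 ]
knob 102 [0.67613163 0.16575979 0.16862603]
16.2333 [0.67637112 0.16283149 0.30005162]
```

```bash
python3 - <<'E'
from h import *
from plant import manip, solver, state, cams
R=[180,0,91.3]; M=[.6759,.165]
manip.move_linear([*M,.20],speed=.15); manip.move_linear([*M,.122],speed=.08)
print(state()['force']); manip.grasp(15); s=state();print(s['time'],s['grip_width']*92,s['gripper_force'],s['force'])
manip.move_linear([*M,.14],speed=.05); manip.move_linear([*M,.262],speed=.15)
T=O+.257*rx-.0012*ry
manip.move_linear([T[0],T[1],.262],speed=.15)
manip.sleep(.3);s=state();print(s['time'],s['force'],s['grip_width']*92,s['position'],T)
prm=cams.camera_params("scene");im,d=cams.get_image("scene");X=cloud(im,d,prm["camera_matrix"],prm["R"],prm["t"])
for lo in (.145,.16,.2,.225,.265,.28):
    m=(abs(X[...,2]-lo)<.007)&(np.hypot(X[...,0]-T[0],X[...,1]-T[1])<.04);Q=X[m];print(lo,len(Q),circ(Q) if len(Q)>20 else'', Q.mean(0))
cv2.imwrite("pics/s6.png",cv2.resize(im[110:290,230:400],None,fx=3,fy=3)[:,:,::-1])
E
```

```text
[-0.05396097  0.27155875  0.363759  ]
18.9167 47.0731495664624 15.000034128315747 [0.0710737  0.75312196 0.03620784]
22.2083 [-0.76207085 -0.58147772 -0.78204731] 47.29774667517323 [0.49102569 0.07606437 0.26186303] [0.49086905 0.07596108 0.        ]
0.145 100 (array([0.49189767, 0.0710323 ]), np.float64(0.027905467009075573)) [0.51203032 0.07906333 0.14663882]
0.16 113 (array([0.49169901, 0.07113724]), np.float64(0.025733945575264667)) [0.50996464 0.07805454 0.15884681]
0.2 116 (array([0.49234751, 0.07229038]), np.float64(0.021283320591728355)) [0.50717404 0.07781822 0.20003532]
0.225 82 (array([0.49223832, 0.07290028]), np.float64(0.017884527592557955)) [0.50529172 0.07802243 0.22475194]
0.265 98 (array([0.5044875 , 0.07388391]), np.float64(0.020921254037813287)) [0.51211511 0.08341516 0.26543013]
0.28 128 (array([0.49777171, 0.06812824]), np.float64(0.028994678042133237)) [0.51189598 0.08437734 0.28032723]
```

View pics/s6.png

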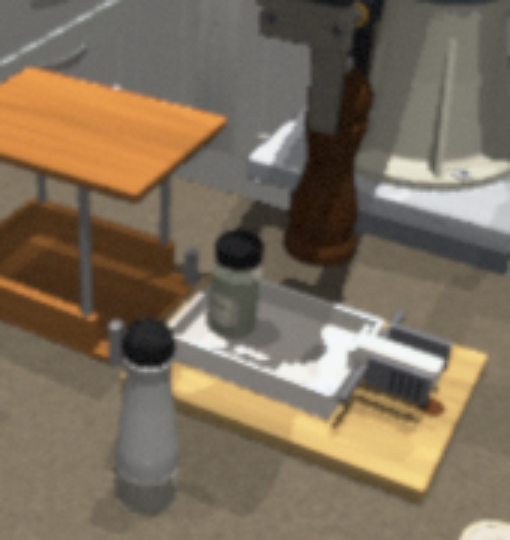

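The mill hangs upright over the empty half. Lowering it with a contact check.

```bash
python3 - <<'E'
from h import *
from plant import manip, solver, state, cams
x,y=.4905,.078
manip.move_linear([x,y,.158],speed=.12); f0=state()['force'][2]
z=.153
while z>.1435:
    manip.move_linear([x,y,z],speed=.03); f=state()['force'][2]-f0
    if f>1.5: break
    z-=.001
print("contact z",z,f,state()['time'])
manip.sleep(.3); manip.ungrasp(); manip.sleep(.3)
manip.move_linear([x,y,.20],speed=.06); manip.move_linear([x,y,.34],speed=.2)
manip.move_pose([.40,.30,.40],[180,0,91.3])
s=state();print(s['time'],s['force'])
for n in("scene","top"):
    prm=cams.camera_params(n);im,d=cams.get_image(n);X=cloud(im,d,prm["camera_matrix"],prm["R"],prm["t"])
    for lo in(.07,.1,.15,.17,.185):
        m=(abs(X[...,2]-lo)<.008)&(np.hypot(X[...,0]-x,X[...,1]-y)<.04);Q=X[m];print(n,lo,len(Q),circ(Q) if len(Q)>20 else '')
    if n=="scene": cv2.imwrite("pics/s7.png",cv2.resize(im[130:330,200:400],None,fx=3,fy=3)[:,:,::-1])
E
```

```text
contact z 0.145 6.582133748837465 25.5917
29.875 [-0.7034397  -0.68833306  0.82103237]
scene 0.07 132 (array([0.48849929, 0.07733489]), np.float64(0.02752711152705884))
scene 0.1 91 (array([0.49220571, 0.07456389]), np.float64(0.0182489408811946))
scene 0.15 103 (array([0.49346744, 0.07623627]), np.float64(0.021730067793205767))
scene 0.17 161 (array([0.49519642, 0.07673355]), np.float64(0.019185878263331256))
scene 0.185 97 (array([0.49455202, 0.07681903]), np.float64(0.01036478137074141))
top 0.07 126 (array([0.49721987, 0.07892786]), np.float64(0.03299858560030754))
top 0.1 79 (array([0.48940514, 0.07500848]), np.float64(0.019280545077371))
top 0.15 74 (array([0.48888337, 0.07658304]), np.float64(0.02266944223314759))
top 0.17 223 (array([0.48811289, 0.07686002]), np.float64(0.020441455603436538))
top 0.185 182 (array([0.48871216, 0.07683682]), np.float64(0.012596577864244635))
```

View pics/s7.png

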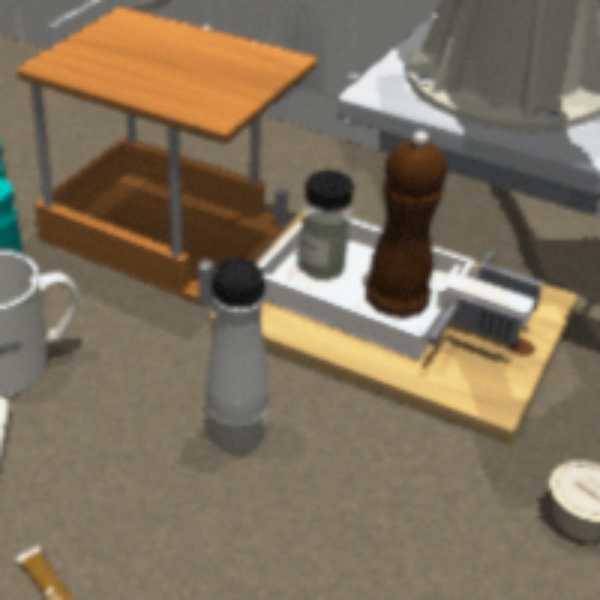

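The mill stands upright in the tray beside the jar. The tray is flat on the board, the bystanders have not moved, and the robot is clear.

```bash
python3 -c "
from plant import manip,state
print(manip.job_done(),state()['time'])"
```

```text
the job is handed in; nothing more can be done
the job is handed in; nothing more can be done
```

The job is handed in, last clock reading about 30 s of the 51 s allowed: the tray lies flat on the board, and the jar and the pepper mill both stand upright in it; I never reached for the shaker or mug.

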